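# Bring the check cell over the analyser's reading window

### The job

Bring the red-lidded check cell over the reading window of the grain analyser's deck (the bay beside the blue mark) by sliding the cells flat along the deck, one after another, into whichever bay is free, never lifting one. Push each cell home until you feel its stop and hold it there for a moment with a firm push of about 15 N, but never ram it (50 N cracks the glass bottoms); in the end red stands centred over the window and every white cell in a bay of its own. Leave the bottle, the jar and the brush alone.

Things in the scene. Friction and masses are not known exactly. Their poses are not given: they have to be found in the camera images.
- deck: white grain analyser, fixed; its sample deck is a flat steel floor 60 mm above the bench in an aluminium rim, about 127 (x) by 190 mm (y): two rows of three bays, no walls between, five cells, one bay free. Origin: on the bench under the deck's centre; x to the far row, y left along the rows. Deck outside: x +-110, y -133 to 200 mm; then the instrument's housing to y 430, x +-130, 150 mm high.
- bay_window (a point): where the centre of a cell's underside is when it stands in the reading bay, home against the far rim and centred over the window. On the deck's floor. Middle of the far row; 36 mm round green glass window in the floor, a blue mark 44 mm long on the rim beside it. Its axes are the deck's. The far row has only 4 mm of play between its fixed ends: a cell that is not home bars the way of the next.
- bay_far_left (a point): where the centre of a cell's underside is when it stands in the far left bay, home in the corner of the rim. On the deck's floor. The rim's top is 16.5 mm above the floor; its lip overhangs the cells' feet by 3 mm with 1.5 mm of headroom, so cells slide but do not lift out. The far, left and far right rims are fixed and rigid.
- bay_far_right (a point): where the centre of a cell's underside is when it stands in the far right bay, home in the corner of the rim. On the deck's floor. The bay points lie 64 mm apart along the rows, the two rows 65 mm apart. The feet run on low-friction glides (about 0.2).
- bay_near_left (a point): where the centre of a cell's underside is when it stands in the near left bay, touching the left rim and the near strip at its innermost. On the deck's floor. The near guide strip (with two brass screws) along all the near row is adjustable and set 0 to 9 mm farther out, differently each time, and held rigidly: only touch tells where home is.
- bay_near_mid (a point): where the centre of a cell's underside is when it stands in the near middle bay, midway along the near strip at its innermost (see near left). On the deck's floor.
- bay_near_right (a point): where the centre of a cell's underside is when it stands in the near right bay, touching the near strip and the end stop, both at their innermost. On the deck's floor. Free at the start. The end stop (one brass screw) at the right end of the near row is adjustable too and set 0 to 9 mm farther out, apart from the strip.
- cell_red: red-lidded sample cell: square foot 62 x 62 x 12 mm (corners chamfered 2 mm), 54 mm lid, its top 23 mm above the underside; on it an upright round black knob to hold it by, 22 mm across, 23 to 42 mm above the underside. 0.2 to 0.4 kg. Origin: centre of the underside, z up, x and y along the deck's. Starts far left, far right or near middle.
- cell_a: white-lidded sample cell: square foot 62 x 62 x 12 mm (corners chamfered 2 mm), 54 mm lid, its top 23 mm above the underside; on it an upright round black knob to hold it by, 22 mm across, 23 to 42 mm above the underside. 0.2 to 0.4 kg. Origin: centre of the underside, z up, x and y along the deck's. Starts far left, far right or near middle.
- cell_b: white-lidded sample cell: square foot 62 x 62 x 12 mm (corners chamfered 2 mm), 54 mm lid, its top 23 mm above the underside; on it an upright round black knob to hold it by, 22 mm across, 23 to 42 mm above the underside. 0.2 to 0.4 kg. Origin: centre of the underside, z up, x and y along the deck's. Starts far left, far right or near middle.
- cell_c: white-lidded sample cell: square foot 62 x 62 x 12 mm (corners chamfered 2 mm), 54 mm lid, its top 23 mm above the underside; on it an upright round black knob to hold it by, 22 mm across, 23 to 42 mm above the underside. 0.2 to 0.4 kg. Origin: centre of the underside, z up, x and y along the deck's. Starts over the window.
- cell_d: white-lidded sample cell: square foot 62 x 62 x 12 mm (corners chamfered 2 mm), 54 mm lid, its top 23 mm above the underside; on it an upright round black knob to hold it by, 22 mm across, 23 to 42 mm above the underside. 0.2 to 0.4 kg. Origin: centre of the underside, z up, x and y along the deck's. Starts near left.
- bottle: bystander: white round bottle with a black cap, 64 mm in diameter, 130 mm tall; origin: centre of the underside, z up.
- jar: bystander: square tan sample jar 90 x 90 mm with a round white cap, 158 mm tall; origin: centre of the underside, z up.
- brush: bystander: hand brush, about 200 mm long and 42 mm wide, lying on the bench; origin: under its middle.

How it is judged:
By the outcome, as a careful person would: the job done as asked, in the order asked, and still so for the second after the job is handed in, with the robot touching nothing.
It also fails if it takes over 72 s, if anything falls off the work surface, if the arm or the gripper's body presses on something with over 40 N, if the wrist force passes 120 N, or if a joint passes its speed limit or range.

### The arm

A 6-joint arm with a two-finger parallel gripper is mounted at the origin on the work surface. World frame = base frame: x ahead of the robot, y to its left, z up, the work surface at z = 0. Lengths are in m, angles in rad, forces in N, time in s.
With the tool pointing down it reaches from about 0.35 to 0.975 m from the base axis. Payload 4.9 kg.
Tool frame: the origin (TCP) lies midway between the tips of the shut fingers; the grasp point (between the pads) lies behind it (manip.tcp_to_grasp is the z of the grasp point in the tool frame, in m); z points along the fingers, y is the direction in which the jaws open and shut (so a half turn about z gives the same grasp; the last joint's range is limited). The gripper opens to 85 mm and grips with 20 to 120 N. Pads are 22 mm wide; open, the fingers measure 114 mm over their backs; the gripper's body (76 mm by 85 mm) begins 54 mm behind the grasp point. The pads swing forward as they close: fully open they stand 13 mm farther back than shut.
Start: joints at [-1.357, 0.053, 1.613, -0, 1.476, -0.119], TCP at [0.204, -0.591, 0.231] pointing down, gripper open.
Joint ranges: [-3.01, 3.01], [-1.01, 2.22], [0.06, 2.58], [-1.02, 4.17], [0.09, 2.62], [-3.14, 3.14]. Speed limits (rad/s): [2.57, 2.57, 3.14, 3.14, 3.14, 3.14].

### API

Orientations are given as a unit quaternion [w, x, y, z].
In Python, from plant import status, vision, order, regions_of, manip gives the robot as it stands. The module is installed in compiled form; this text tells all that it offers.
- The arm moves only by the shell command python3 -m crank 'ROWS'. ROWS is JSON, one flat list of numbers, 5 for each row, row after row: the shift along the tool's x, y, z in mm, then the turn about the tool's z in degrees, then the opening in per cent of the stroke, from 0 (shut) to 100 (fully open). In form: [tx, ty, tz, yaw, fingers, tx, ty, tz, yaw, fingers, ...]. A call has exactly 10 rows; each row is the pose to reach, as a shift and turn from the pose commanded when the call began, along the tool's axes at that moment; what a row does not reach only later rows make up. A row lasts 1/10 s, in which the tool goes at most 50 mm and 8.59 degrees, less where a joint would pass 70% of its speed; a pose out of reach is approached as far as the arm can. A call with a gripper value outside its range is refused whole. The fingers move at their own pace and stop on an object; the grip force is fixed at half the most. Time passes only in rows, so rows that repeat a pose let the fingers close, or fill a call up. It gives the time, the measured TCP pose, the force and the opening at its end, in the units of the state.
- status.state(): the state, without advancing time (a new reading comes with each control period).
- vision.grab_frame(name): name is "scene" or "top" or "wrist"; returns (picture, depth): 480x640x3 uint8, red, green, blue; 480x640 float32, m along the optical axis (not along the pixel's ray), 0 where there is no reading.
- vision.get_calibration(name): a dict with "camera_matrix" (3x3 intrinsics, pixels), "R" (3x3) and "t" (3): a world point X has camera coordinates R X + t. Camera axes: x right, y down, z forward; pixel columns grow to the right and rows downward; lengths in m; the calibration is good to about 2 mm. A picture is of the moment at which its call begins: read the wrist's pose just before it. get_calibration takes no time and is no camera call; for the wrist camera it gives the pose at the moment of the call.
- order.job_done(): hands the job in, once; it reports no verdict.
Trained networks look in the newest picture that a camera, given by its name, has taken for a name from the list of things; names that differ only in an ending like _2 or _b are one class to them, and where a whole thing is asked for, a point or a joint stands for the part that bears it (a point fixed in the world has none). Each returns a list of dicts, best first, with "confidence" (0 to 1); they miss things now and then, are a little off and sometimes report something else, mostly with a low value. They report only what shows in the picture. A call takes as long as a camera call.
- regions_of(camera, name): "region" (480x640 bool, what is visible of it) and "extent" ([centre column, centre row, width, height] in pixels, round what is visible of it).
The state is a dict: "time": time; "joint_pos": joint angles; "joint_vel": joint speeds; "joint_efforts": joint torques, N m; "tool_pos": TCP position; "tool_rot": TCP orientation; "contact_force": force on the tool from outside, world axes, zero at the start; "ft_torque": the same for the moment, N m; "gripper_width": opening from 0.0 (shut) to 1.0 (fully open).
Only numpy, scipy, OpenCV 4.12 (cv2) and the standard library are available. Lean on these libraries where they do the work, as an engineer would, in place of code of your own. Each camera call takes 0.05 s, during which the arm holds its last target. There are 200 camera calls.

## Working session

There is one attempt and no reset: what is moved stays moved. The work goes in short steps, Python scripts to look and compute and a shell command to move; the robot and the scene stay as the last step left them, time stands still between calls to the robot, and variables do not carry over. Pictures are saved under pics/ and viewed, on a budget of 10 in all, crops included, one or two more only if the job needs it, and the job is handed in when it is done.

```bash
mkdir -p pics; cat > h.py <<'E'
import numpy as np,cv2
from plant import status,vision,order,regions_of,manip
def world(cam,u,v,z):
    c=vision.get_calibration(cam);K=np.array(c["camera_matrix"]);R=np.array(c["R"]);t=np.array(c["t"])
    C=-R.T@t;d=R.T@np.linalg.inv(K)@np.array([u,v,1.]);return C+d*(z-C[2])/d[2]
def save(cam,n):
    p,d=vision.grab_frame(cam);cv2.imwrite(f"pics/{n}.png",p[:,:,::-1]);return p,d
E
python3 - <<'E'
from h import *
s=status.state();print(s["time"],s["tool_pos"],s["tool_rot"],s["contact_force"],manip.tcp_to_grasp)
a,_=save("top","top1")
b,_=save("scene","s1")
for n in ["cell_red","cell_a","deck","bottle","jar","brush"]:
    vision.grab_frame
    for r in regions_of("top",n)[:7]:
        e=r["extent"];print(n,round(r["confidence"],2),np.round(e,1),world("top",e[0],e[1],0.1).round(3))
E
```

```text
0.0 [ 0.20403818 -0.59009308  0.23004196] [-1.04015306e-03  9.86183844e-01  1.65651263e-01 -6.10841070e-05] [-0.52654169  0.26387993  0.08788017] -0.0187
cell_red 0.61 [200.9 197.6  33.3  32.3] [0.604 0.077 0.1  ]
cell_a 0.96 [201.1 228.1  33.1  33.9] [0.546 0.076 0.1  ]
cell_a 0.95 [234.2 226.1  32.7  31.7] [0.549 0.015 0.1  ]
cell_a 0.68 [264.4 196.8  30.2  31.6] [ 0.602 -0.041  0.1  ]
cell_a 0.66 [234.3 196.6  26.8  32.3] [0.604 0.015 0.1  ]
cell_a 0.37 [152.7 212.2 305.4 149.3] [0.578 0.168 0.1  ]
deck 0.93 [152.7 209.4 305.4 148.4] [0.584 0.168 0.1  ]
deck 0.55 [432.6 304.9  30.1 100.7] [ 0.398 -0.343  0.1  ]
bottle 0.59 [472.  244.5  42.3  35.4] [ 0.505 -0.418  0.1  ]
bottle 0.16 [155.9 214.1 304.4 147.8] [0.574 0.162 0.1  ]
jar 0.59 [446.8 181.7  61.3  59.7] [ 0.622 -0.378  0.1  ]
jar 0.39 [432.  308.1  27.8  98.7] [ 0.392 -0.342  0.1  ]
jar 0.28 [235.6 227.8  34.5  35.7] [0.545 0.012 0.1  ]
brush 0.77 [432.8 305.4  29.3 100.8] [ 0.397 -0.343  0.1  ]
```

View pics/top1.png

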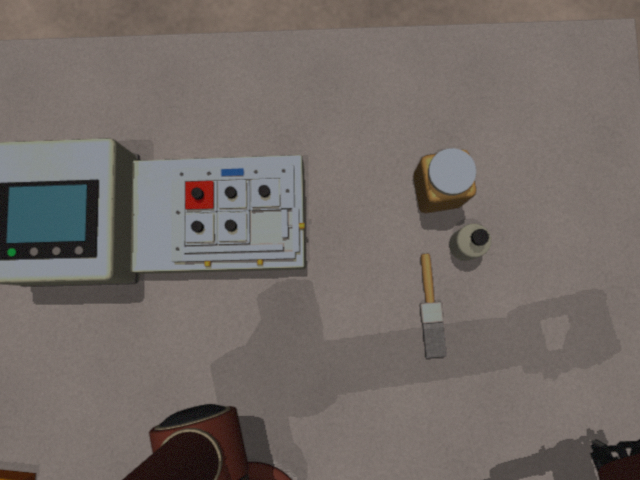

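The top view shows red far left (knob 198,193), C over the window (231,192), the third far cell at (264,190), D near left (197,226), E near middle (231,225) and near right free. The plan is E right, C toward me, red right.

```bash
cat >> h.py <<'E'
def knobs(cam,p,seeds,r=12,z=.100):
    g=p.max(2).astype(int);out=[]
    for u,v in seeds:
        y0,x0=int(v-r),int(u-r);w=g[y0:y0+2*r,x0:x0+2*r]<60
        n,l,s,c=cv2.connectedComponentsWithStats(w.astype(np.uint8))
        k=1+np.argmax(s[1:,4]);out.append((c[k][0]+x0,c[k][1]+y0,s[k,4]))
    return out
E
python3 - <<'E'
from h import *
p=cv2.imread("pics/top1.png")[:,:,::-1]
W=[]
for k in knobs("top",p,[(198,193),(231,192),(264,190),(197,226),(231,225)]):
    w=world("top",k[0],k[1],.097);W.append(w);print(np.round(k,1),w.round(4))
W=np.array(W)
d=W[0]-W[2];print(np.degrees(np.arctan2(-d[0],d[1])),np.linalg.norm(d))
d=W[3]-W[4];print(np.degrees(np.arctan2(-d[0],d[1])),np.linalg.norm(d))
d=W[0]-W[3];print(np.degrees(np.arctan2(d[1],d[0])),np.linalg.norm(d))
d=W[1]-W[4];print(np.degrees(np.arctan2(d[1],d[0])),np.linalg.norm(d))
c=vision.get_calibration("wrist");print(c); s=status.state();print(s["tool_pos"])
E
```

```text
[197.3 193.4 106. ] [0.6125 0.0851 0.097 ]
[230.5 192.2 101. ] [0.6132 0.0225 0.097 ]
[264. 191. 101.] [ 0.614  -0.0403  0.097 ]
[197.3 226.3 103. ] [0.5502 0.0842 0.097 ]
[230.5 225.3 102. ] [0.5508 0.0223 0.097 ]
0.6648186648719724 0.12543010156643478
0.5366730962798782 0.061882736274414096
0.8121622797312443 0.06231135974042301
0.13771185934737185 0.062404234293991834
{'camera_matrix': array([[393.69504445,   0.        , 317.36820212],
       [  0.        , 393.69504445, 242.21270987],
       [  0.        ,   0.        ,   1.        ]]), 'R': array([[ 3.25681019e-01, -9.45479695e-01,  1.39909159e-04],
       [-9.13252206e-01, -3.14541588e-01,  2.58909247e-01],
       [-2.44749428e-01, -8.44495996e-02, -9.65901642e-01]]), 't': array([-0.62555356, -0.03253549,  0.37861157])}
[ 0.2041748  -0.59059967  0.23110564]
```

```bash
python3 -m crank '[528,-466,0,18.5,45,528,-466,0,18.5,45,528,-466,0,18.5,45,528,-466,0,18.5,45,528,-466,0,18.5,45,528,-466,0,18.5,45,528,-466,0,18.5,45,528,-466,0,18.5,45,528,-466,0,18.5,45,528,-466,0,18.5,45]'
```

```text
time: 1.4
tool_pos: [0.4511, -0.1536, 0.2318]
tool_rot: [0.0, 1.0, 0.005, 0.001]
contact_force: [1.6, -0.2, -0.1]
gripper_width: 0.453
```

```bash
python3 -m crank '[102,-175,0,0,45,102,-175,0,0,45,102,-175,0,0,45,102,-175,0,0,45,102,-175,0,0,45,102,-175,0,0,45,102,-175,0,0,45,102,-175,0,0,45,102,-175,0,0,45,102,-175,0,0,45]'
python3 - <<'E'
from h import *
s=status.state();print(s["tool_pos"],s["tool_rot"]);c=vision.get_calibration("wrist");print("cam",-np.array(c["R"]).T@c["t"],np.array(c["R"])[2])
save("wrist","w1")
E
```

```text
time: 2.4
tool_pos: [0.5505, 0.0196, 0.2315]
tool_rot: [0.0, 1.0, 0.004, 0.0]
contact_force: [-0.4, -0.3, 0.2]
gripper_width: 0.45
[0.55045699 0.01957157 0.23146818] [3.98527653e-05 9.99991377e-01 4.14962334e-03 1.58566621e-04]
cam [0.61651847 0.01967165 0.37456336] [-0.25853109 -0.00222713 -0.96600037]
```

View pics/w1.png

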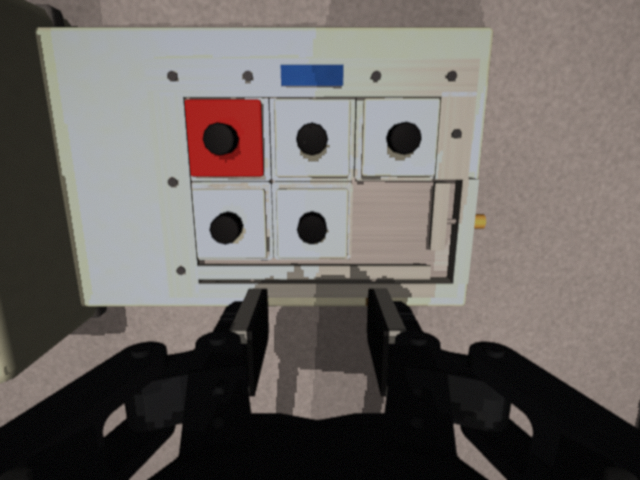

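The wrist view shows all five cells: red (221,138), C (312,139), far right (404,138), D (226,228), E (312,228), the blue mark at (312,75) and the free bay at (392,222).

```bash
python3 - <<'E'
from h import *
p=cv2.imread("pics/w1.png")[:,:,::-1]
W=[]
for k in knobs("wrist",p,[(221,138),(312,139),(404,138),(226,228),(312,228)],r=26):
    w=world("wrist",k[0],k[1],.095);W.append(w);print(np.round(k,1),w.round(4))
W=np.array(W)
for i,j in[(0,2),(3,4)]:
    d=W[i]-W[j];print("yaw",np.degrees(np.arctan2(-d[0],d[1])),np.linalg.norm(d))
for i,j in[(0,3),(1,4)]:
    d=W[i]-W[j];print("yaw",np.degrees(np.arctan2(d[1],d[0])),np.linalg.norm(d))
h=cv2.cvtColor(p,cv2.COLOR_RGB2HSV);m=((h[...,0]>100)&(h[...,0]<130)&(h[...,1]>120)&(h[...,2]>60)).astype(np.uint8)
m[:60]=0;m[95:]=0
ys,xs=np.nonzero(m);print("blue",xs.mean(),ys.mean(),xs.min(),xs.max(),world("wrist",xs.mean(),ys.mean(),.0765))
r=cv2.minAreaRect(np.c_[xs,ys].astype(np.float32));print(r)
# lids dark-free: deck outline corners
for u,v in[(38,28),(491,28),(465,305),(85,305)]:print(world("wrist",u,v,.0765).round(4))
E
```

```text
[220.4 138.6 872. ] [0.6149 0.0863 0.095 ]
[311.5 138.9 748. ] [0.6152 0.0238 0.095 ]
[403.4 138.  848. ] [ 0.6163 -0.0393  0.095 ]
[226.  227.4 762. ] [0.5524 0.0857 0.095 ]
[311.7 227.6 713. ] [0.5527 0.0234 0.095 ]
yaw 0.6295086980153286 0.1256032616738472
yaw 0.30791714401559156 0.062332452267697507
yaw 0.529810097662503 0.06247468872983601
yaw 0.32804877809870076 0.06243877300835729
blue 311.4658997534922 74.70912078882498 281 342 [0.65875966 0.02422278 0.0765    ]
((311.5, 75.0), (20.0, 61.0), 90.0)
[0.687  0.2114 0.0765]
[ 0.6894 -0.0985  0.0765]
[ 0.4845 -0.1021  0.0765]
[0.4822 0.2089 0.0765]
```

```bash
python3 -m crank '[2,-4,50,0,45,2,-4,90,0,45,2,-4,115,0,45,2,-4,130,0,45,2,-4,138,0,45,2,-4,142,0,45,2,-4,146,0,45,2,-4,146,0,45,2,-4,146,0,10,2,-4,146,0,10]'; python3 -c "
from h import *
save('wrist','w2')"
```

```text
time: 3.45
tool_pos: [0.5535, 0.0244, 0.0867]
tool_rot: [0.0, 1.0, 0.005, 0.001]
contact_force: [-0.5, 0.4, 2.6]
gripper_width: 0.23
```

View pics/w2.png

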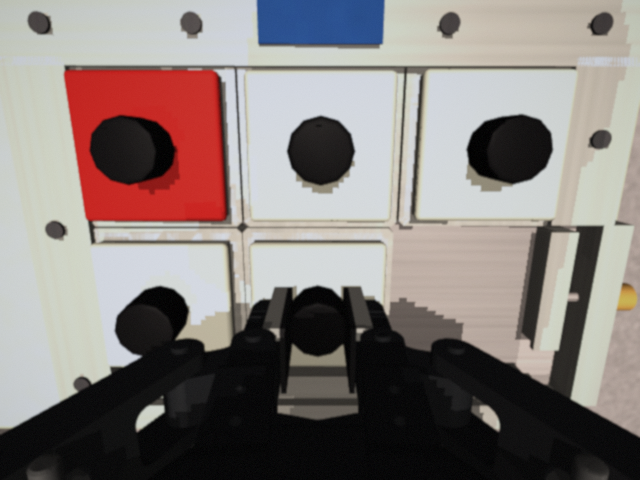

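The fingers straddle E's knob (318,320), with near right clear. Next I slide E right, then creep to the stop.

```bash
python3 -m crank '[0,0,0,0,0,0,2,0,0,0,0,9,0,0,0,0,18,0,0,0,0,28,0,0,0,0,38,0,0,0,0,47,0,0,0,0,54,0,0,0,0,58,0,0,0,0,58,0,0,0]'
```

```text
time: 4.5
tool_pos: [0.5543, -0.0339, 0.0867]
tool_rot: [0.0, 1.0, 0.005, 0.001]
contact_force: [-0.8, -0.3, 5.2]
gripper_width: 0.228
```

```bash
python3 -m crank '[0,0.5,0,0,0,0,1,0,0,0,0,1.5,0,0,0,0,2,0,0,0,0,2.5,0,0,0,0,3,0,0,0,0,3.5,0,0,0,0,4,0,0,0,0,4,0,0,0,0,4,0,0,0]'
```

```text
time: 5.5
tool_pos: [0.5543, -0.037, 0.0867]
tool_rot: [-0.0, 1.0, 0.005, 0.001]
contact_force: [-0.3, 2.9, 5.0]
gripper_width: 0.235
```

```bash
python3 -m crank '[0,0.5,0,0,0,0,1,0,0,0,0,1.5,0,0,0,0,2,0,0,0,0,2.5,0,0,0,0,3,0,0,0,0,3,0,0,0,0,3,0,0,0,0,3,0,0,0,0,3,0,0,0]'
```

```text
time: 6.5
tool_pos: [0.5544, -0.04, 0.0867]
tool_rot: [-0.0, 1.0, 0.005, 0.001]
contact_force: [-0.2, 2.6, 5.3]
gripper_width: 0.231
```

```bash
python3 -m crank '[0,0.5,0,0,0,0,1,0,0,0,0,1.5,0,0,0,0,2,0,0,0,0,2.5,0,0,0,0,3,0,0,0,0,3,0,0,0,0,3,0,0,0,0,3,0,0,0,0,3,0,0,0]'
```

```text
time: 7.5
tool_pos: [0.5544, -0.0412, 0.0868]
tool_rot: [-0.002, 1.0, 0.005, 0.001]
contact_force: [-0.4, 8.5, 5.9]
gripper_width: 0.229
```

```bash
python3 -m crank '[0,0.5,0,0,0,0,1,0,0,0,0,1.5,0,0,0,0,1.8,0,0,0,0,2,0,0,0,0,2,0,0,0,0,2,0,0,0,0,2,0,0,0,0,2,0,0,0,0,2,0,0,0]'
```

```text
time: 8.5
tool_pos: [0.5544, -0.0414, 0.0869]
tool_rot: [-0.004, 1.0, 0.005, 0.001]
contact_force: [-1.7, 13.4, 8.2]
gripper_width: 0.23
```

```bash
python3 -m crank '[0,0.4,0,0,0,0,0.8,0,0,0,0,0.8,0,0,0,0,0.8,0,0,0,0,0.8,0,0,0,0,0.8,0,0,0,0,0.8,0,0,0,0,0.8,0,0,0,0,0.8,0,0,0,0,0.8,0,0,0]'
```

```text
time: 9.5
tool_pos: [0.5543, -0.0415, 0.087]
tool_rot: [-0.005, 1.0, 0.005, 0.001]
contact_force: [-1.1, 16.4, 9.2]
gripper_width: 0.231
```

```bash
python3 -m crank '[0,-2,0,0,0,0,-3.5,0,0,0,-0.5,-3.5,0,0,0,-1,-3.5,0,0,0,-1.5,-3.5,0,0,0,-2,-3.5,0,0,0,-2.5,-3.5,0,0,0,-3,-3.5,0,0,0,-3,-3.5,0,0,0,-3,-3.5,0,0,0]'
```

```text
time: 10.5
tool_pos: [0.5523, -0.0412, 0.0868]
tool_rot: [-0.002, 1.0, 0.005, 0.003]
contact_force: [3.6, 6.7, 3.2]
gripper_width: 0.229
```

```bash
python3 -m crank '[-0.5,0,0,0,0,-1,0,0,0,0,-1.5,0,0,0,0,-2,0,0,0,0,-2.5,0,0,0,0,-3,0,0,0,0,-3,0,0,0,0,-3,0,0,0,0,-3,0,0,0,0,-3,0,0,0,0]'
```

```text
time: 11.5
tool_pos: [0.5493, -0.0412, 0.0868]
tool_rot: [-0.002, 1.0, 0.005, 0.003]
contact_force: [3.5, 6.3, 3.9]
gripper_width: 0.229
```

```bash
python3 -m crank '[-0.5,0,0,0,0,-1,0,0,0,0,-1.5,0,0,0,0,-2,0,0,0,0,-2.5,0,0,0,0,-3,0,0,0,0,-3.5,0,0,0,0,-4,0,0,0,0,-4,0,0,0,0,-4,0,0,0,0]'
```

```text
time: 12.5
tool_pos: [0.5465, -0.0413, 0.087]
tool_rot: [-0.002, 1.0, 0.005, 0.004]
contact_force: [8.0, 7.3, 1.8]
gripper_width: 0.227
```

Strip contact is at x≈0.5465. Pressing to 15 N.

```bash
python3 -m crank '[-0.5,0,0,0,0,-1,0,0,0,0,-1.5,0,0,0,0,-2,0,0,0,0,-2,0,0,0,0,-2,0,0,0,0,-2,0,0,0,0,-2,0,0,0,0,-2,0,0,0,0,-2,0,0,0,0]'
```

```text
time: 13.5
tool_pos: [0.546, -0.0413, 0.0876]
tool_rot: [-0.002, 1.0, 0.005, 0.006]
contact_force: [10.5, 7.2, -0.1]
gripper_width: 0.228
```

```bash
python3 -m crank '[-0.5,0,0,0,0,-1,0,0,0,0,-1.5,0,0,0,0,-2,0,0,0,0,-2.5,0,0,0,0,-3,0,0,0,0,-3,0,0,0,0,-3,0,0,0,0,-3,0,0,0,0,-3,0,0,0,0]'
```

```text
time: 14.5
tool_pos: [0.5457, -0.0414, 0.0879]
tool_rot: [-0.002, 1.0, 0.005, 0.01]
contact_force: [22.1, 6.0, -7.0]
gripper_width: 0.228
```

```bash
python3 -m crank '[3,-1,0,0,0,6,-1.5,0,0,0,6,-1.5,0,0,45,6,-1.5,0,0,45,6,-1.5,0,0,45,6,-1.5,-15,0,45,6,-1.5,-40,0,45,30,-26,-40,0,45,60,-56,-40,0,45,76,-66,-40,0,45]'
```

```text
time: 15.5
tool_pos: [0.6155, 0.0257, 0.1272]
tool_rot: [-0.0, 1.0, 0.006, 0.001]
contact_force: [-0.3, -0.9, -0.1]
gripper_width: 0.447
```

```bash
python3 - <<'E'
from h import *
s=status.state();print(s["tool_pos"],s["tool_rot"],s["contact_force"])
p,_=save("wrist","w3")
p,_=save("top","t3")
W=[]
for k in knobs("top",p,[(198,193),(231,192),(264,190),(197,226),(264,227)]):
    w=world("top",k[0],k[1],.097);print(np.round(k,1),w.round(4))
E
```

```text
[0.61545497 0.02570135 0.12723002] [-2.52191955e-04  9.99983100e-01  5.66878201e-03  1.26498425e-03] [-0.33647968 -0.87470312 -0.10061307]
[207.7 194.8  78. ] [0.6093 0.0654 0.097 ]
[229.2 187.8 350. ] [0.6217 0.0249 0.097 ]
[264.1 191.   97. ] [ 0.614  -0.0405  0.097 ]
[205.5 225.5 144. ] [0.5514 0.069  0.097 ]
[265.1 228.1  99. ] [ 0.5442 -0.042   0.097 ]
```

View pics/w3.png

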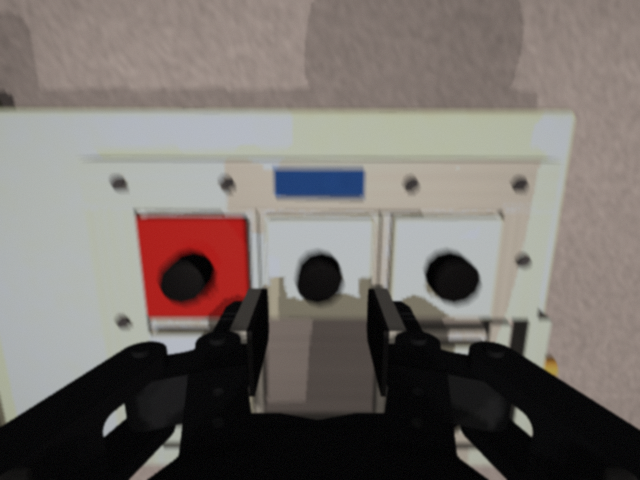

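```bash
python3 -m crank '[0,1,15,0,45,0,1,28,0,45,0,1,35,0,45,0,1,40,0,45,0,1,40.5,0,45,0,1,40.5,0,45,0,1,40.5,0,10,0,1,40.5,0,0,0,1,40.5,0,0,0,1,40.5,0,0]'
```

```text
time: 16.6
tool_pos: [0.6142, 0.0228, 0.0858]
tool_rot: [0.0, 1.0, 0.005, 0.001]
contact_force: [-0.7, 0.3, 3.6]
gripper_width: 0.229
```

```bash
python3 -m crank '[0,0,0,0,0,-0.5,0,0,0,0,-1,0,0,0,0,-2,0,0,0,0,-3,0,0,0,0,-4,0,0,0,0,-5,0,0,0,0,-6,0,0,0,0,-7,0,0,0,0,-7,0,0,0,0]'
```

```text
time: 17.6
tool_pos: [0.6076, 0.0226, 0.0858]
tool_rot: [0.0, 1.0, 0.005, 0.001]
contact_force: [2.8, 0.9, 5.1]
gripper_width: 0.227
```

```bash
python3 -m crank '[-1,0,0,0,0,-2,0,0,0,0,-3,0,0,0,0,-4,0,0,0,0,-5,0,0,0,0,-6,0,0,0,0,-7,0,0,0,0,-8,0,0,0,0,-9,0,0,0,0,-10,0,0,0,0]'
```

```text
time: 18.6
tool_pos: [0.5977, 0.0225, 0.0858]
tool_rot: [0.0, 1.0, 0.005, 0.001]
contact_force: [2.5, 0.3, 4.7]
gripper_width: 0.232
```

```bash
python3 -m crank '[-2,0,0,0,0,-6,0,0,0,0,-12,0,0,0,0,-18,0,0,0,0,-25,0,0,0,0,-31,0,0,0,0,-37,0,0,0,0,-41,0,0,0,0,-44,0,0,0,0,-44,0,0,0,0]'
```

```text
time: 19.6
tool_pos: [0.5531, 0.0221, 0.0858]
tool_rot: [0.0, 1.0, 0.005, 0.001]
contact_force: [0.9, -0.0, 7.1]
gripper_width: 0.227
```

```bash
python3 -m crank '[-1,0,0,0,0,-2,0,0,0,0,-3,0,0,0,0,-4,0,0,0,0,-5,0,0,0,0,-6,0,0,0,0,-7,0,0,0,0,-8,0,0,0,0,-8.5,0,0,0,0,-8.5,0,0,0,0]'
```

```text
time: 20.6
tool_pos: [0.5451, 0.022, 0.0858]
tool_rot: [0.0, 1.0, 0.005, 0.001]
contact_force: [2.8, 0.6, 5.5]
gripper_width: 0.23
```

```bash
python3 -m crank '[-1,0,0,0,0,-2,0,0,0,0,-2.5,0,0,0,0,-3,0,0,0,0,-3.5,0,0,0,0,-4,0,0,0,0,-4.5,0,0,0,0,-5,0,0,0,0,-5,0,0,0,0,-5,0,0,0,0]'
```

```text
time: 21.6
tool_pos: [0.5434, 0.0219, 0.0868]
tool_rot: [0.0, 1.0, 0.005, 0.006]
contact_force: [11.3, 1.3, 1.6]
gripper_width: 0.225
```

```bash
python3 -m crank '[-0.5,0,0,0,0,-1,0,0,0,0,-1.5,0,0,0,0,-1.7,0,0,0,0,-1.7,0,0,0,0,-1.7,0,0,0,0,-1.7,0,0,0,0,-1.7,0,0,0,0,-1.7,0,0,0,0,-1.7,0,0,0,0]'
```

```text
time: 22.6
tool_pos: [0.5428, 0.0219, 0.0874]
tool_rot: [0.0, 1.0, 0.005, 0.007]
contact_force: [14.4, 1.0, 1.5]
gripper_width: 0.232
```

```bash
python3 -m crank '[-0.5,0,0,0,0,-0.8,0,0,0,0,-0.8,0,0,0,0,-0.8,0,0,0,0,-0.8,0,0,0,0,-0.8,0,0,0,0,-0.8,0,0,0,0,-0.8,0,0,0,0,-0.8,0,0,0,0,-0.8,0,0,0,0]'
```

```text
time: 23.6
tool_pos: [0.5426, 0.0219, 0.0877]
tool_rot: [0.0, 1.0, 0.005, 0.008]
contact_force: [16.5, 0.7, 0.2]
gripper_width: 0.23
```

```bash
python3 -m crank '[3,0,0,0,0,6,0,0,0,0,6,0,0,0,45,6,0,0,0,45,6,0,0,0,45,6,0,-15,0,45,6,0,-40,0,45,30,-24,-40,0,45,60,-54,-40,0,45,78,-63,-40,0,45]'; python3 - <<'E'
from h import *
s=status.state();print(s["tool_pos"],s["tool_rot"],s["contact_force"])
p,_=save("wrist","w4")
E
```

```text
time: 24.6
tool_pos: [0.6156, 0.0879, 0.1265]
tool_rot: [-0.0, 1.0, 0.006, 0.001]
contact_force: [-0.4, -0.5, 0.6]
gripper_width: 0.448
[0.61557196 0.08793938 0.12653592] [-3.83106913e-04  9.99982703e-01  5.77959526e-03  1.02157856e-03] [-0.43501066 -0.48297415  0.5637905 ]
```

View pics/w4.png

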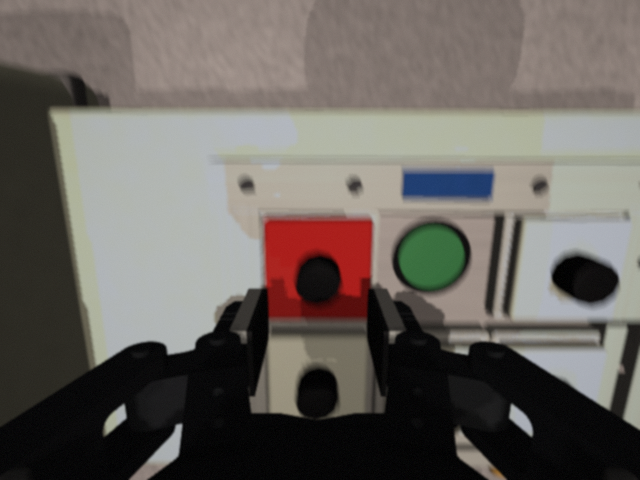

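The window lies bare at (431,256), and red is centred between the fingers (318,278).

```bash
python3 - <<'E'
from h import *
p,_=save("wrist","w5");s=status.state();print(s["tool_pos"])
h=cv2.cvtColor(p,cv2.COLOR_RGB2HSV)
def cen(m,z,n):
    k,l,st,c=cv2.connectedComponentsWithStats(m.astype(np.uint8));i=1+np.argmax(st[1:,4]);print(n,st[i],c[i].round(1),world("wrist",*c[i],z).round(4));return
cen((h[...,0]>40)&(h[...,0]<90)&(h[...,1]>120),.060,"green")
cen((h[...,0]>105)&(h[...,0]<125)&(h[...,1]>150),.0765,"blue")
m=((h[...,0]<8)|(h[...,0]>172))&(h[...,1]>180)
ys,xs=np.nonzero(m);print("red",xs.min(),xs.max(),ys.min(),ys.max(),world("wrist",(xs.min()+xs.max())/2,ys.min(),.083))
for k in knobs("wrist",p,[(318,278)],r=32):print(k,world("wrist",k[0],k[1],.097))
E
```

```text
[0.61566884 0.08707014 0.12607422]
green [ 403  235   63   61 2354] [436.9 266.8] [0.6123 0.0197 0.06  ]
blue [ 406  180   89   26 2274] [449.5 192.5] [0.6562 0.0223 0.0765]
red 112 598 227 479 [0.63978115 0.06864398 0.083     ]
(np.float64(320.90601092896173), np.float64(286.89453551912567), np.int32(1830)) [0.61411402 0.08495814 0.097     ]
```

```bash
python3 -m crank '[0,0,15,0,45,0,0,28,0,45,0,0,35,0,45,0,0,39,0,45,0,0,40,0,45,0,0,40,0,45,0,0,40,0,10,0,0,40,0,0,0,0,40,0,0,0,0,40,0,0]'
```

```text
time: 25.7
tool_pos: [0.6146, 0.0858, 0.0858]
tool_rot: [0.0, 1.0, 0.005, 0.001]
contact_force: [-0.5, -0.4, 4.3]
gripper_width: 0.222
```

```bash
python3 -m crank '[0,0,0,0,0,0,-0.5,0,0,0,0,-1,0,0,0,0,-1.5,0,0,0,0,-2,0,0,0,0,-2.5,0,0,0,0,-3,0,0,0,0,-3,0,0,0,0,-3,0,0,0,0,-3,0,0,0]'
```

```text
time: 26.7
tool_pos: [0.6149, 0.0882, 0.0858]
tool_rot: [0.001, 1.0, 0.005, 0.001]
contact_force: [0.6, -2.2, 5.6]
gripper_width: 0.235
```

```bash
python3 -m crank '[0,-0.5,0,0,0,0,-1,0,0,0,0,-1.5,0,0,0,0,-2,0,0,0,0,-2.5,0,0,0,0,-3,0,0,0,0,-3,0,0,0,0,-3,0,0,0,0,-3,0,0,0,0,-3,0,0,0]'
```

```text
time: 27.7
tool_pos: [0.6149, 0.0884, 0.0859]
tool_rot: [0.003, 1.0, 0.005, 0.001]
contact_force: [-1.2, -10.9, 6.0]
gripper_width: 0.228
```

```bash
python3 -m crank '[0,3,0,0,0,0,5,0,0,0,0,11,0,0,0,0,20,0,0,0,0,30,0,0,0,0,40,0,0,0,0,50,0,0,0,0,57,0,0,0,0,61,0,0,0,0,62,0,0,0]'
```

```text
time: 28.7
tool_pos: [0.6154, 0.0303, 0.0858]
tool_rot: [-0.001, 1.0, 0.005, 0.001]
contact_force: [-0.4, 2.2, 5.2]
gripper_width: 0.231
```

```bash
python3 -m crank '[0,0.5,0,0,0,0,1,0,0,0,0,1.5,0,0,0,0,2,0,0,0,0,2.5,0,0,0,0,3,0,0,0,0,3.5,0,0,0,0,4,0,0,0,0,4,0,0,0,0,4,0,0,0]'
```

```text
time: 29.7
tool_pos: [0.6154, 0.0267, 0.0858]
tool_rot: [-0.001, 1.0, 0.005, 0.001]
contact_force: [-0.1, 1.8, 5.6]
gripper_width: 0.232
```

```bash
python3 -m crank '[0,0.8,0,0,0,0,1.6,0,0,0,0,2.4,0,0,0,0.5,2.4,0,0,0,1,2.4,0,0,0,1.5,2.4,0,0,0,2,2.4,0,0,0,2.5,2.4,0,0,0,3,2.4,0,0,0,3,2.4,0,0,0]'
```

```text
time: 30.7
tool_pos: [0.6161, 0.024, 0.0857]
tool_rot: [-0.0, 1.0, 0.005, -0.002]
contact_force: [-9.3, 0.1, 11.8]
gripper_width: 0.226
```

```bash
python3 -m crank '[0.5,0,0,0,0,1,0,0,0,0,1.5,0,0,0,0,2,0,0,0,0,2,0,0,0,0,2,0,0,0,0,2,0,0,0,0,2,0,0,0,0,2,0,0,0,0,2,0,0,0,0]'
```

```text
time: 31.7
tool_pos: [0.6162, 0.024, 0.0857]
tool_rot: [-0.0, 1.0, 0.005, -0.005]
contact_force: [-16.0, 1.2, 17.1]
gripper_width: 0.23
```

```bash
python3 -m crank '[0,0,0,0,0,0,0,0,0,0,0,0,0,0,0,-2,0,0,0,0,-3.5,0,0,0,0,-3.8,0,0,0,0,-3.8,0,0,0,45,-3.8,0,0,0,45,-3.8,0,0,0,45,-3.8,0,-5,0,45]'
```

```text
time: 32.7
tool_pos: [0.6148, 0.0235, 0.0885]
tool_rot: [-0.0, 1.0, 0.005, -0.001]
contact_force: [0.2, -0.2, -1.0]
gripper_width: 0.445
```

```bash
python3 -m crank '[0,0,-20,0,45,0,0,-50,0,45,0,0,-90,0,45,-20,0,-130,0,45,-60,0,-145,0,45,-66,0,-145,0,45,-66,0,-145,0,45,-66,0,-145,0,45,-66,0,-145,0,45,-66,0,-145,0,45]'
python3 - <<'E'
from h import *
s=status.state();print(s["time"],s["tool_pos"],s["contact_force"])
p,_=save("wrist","w6")
for k in knobs("wrist",p,[(312,139),(404,138),(226,228),(312,236),(398,236)],r=26):
    print(np.round(k,1),world("wrist",k[0],k[1],.095).round(4))
h=cv2.cvtColor(p,cv2.COLOR_RGB2HSV)
m=((h[...,0]<8)|(h[...,0]>172))&(h[...,1]>180);k,l,st,c=cv2.connectedComponentsWithStats(m.astype(np.uint8));i=1+np.argmax(st[1:,4]);x,y,w,hh,_=st[i];print("red",x+w/2,y,y+hh,world("wrist",x+w/2,y+hh/2,.083))
m=((h[...,0]>100)&(h[...,0]<130)&(h[...,1]>120)&(h[...,2]>60)).astype(np.uint8);m[:40]=0;m[110:]=0
ys,xs=np.nonzero(m);print("blue",xs.min(),xs.max(),world("wrist",xs.mean(),ys.mean(),.0765))
E
```

```text
time: 33.7
tool_pos: [0.55, 0.0228, 0.2335]
tool_rot: [-0.0, 1.0, 0.005, -0.001]
contact_force: [-1.0, -0.1, 0.6]
gripper_width: 0.451
33.7 [0.55001268 0.02276067 0.23351382] [-1.03806247 -0.11265757  0.61292044]
[316.6 136.1 764. ] [0.6163 0.0234 0.095 ]
[408.3 136.9 842. ] [ 0.6163 -0.0399  0.095 ]
[230.6 225.7 746. ] [0.5523 0.0859 0.095 ]
[318.5 235.1 689. ] [0.5458 0.0215 0.095 ]
[403.5 235.3 744. ] [ 0.5462 -0.0413  0.095 ]
red 317.0 97 173 [0.61702616 0.02317556 0.083     ]
blue 286 346 [0.65863205 0.02417411 0.0765    ]
```

View pics/w6.png

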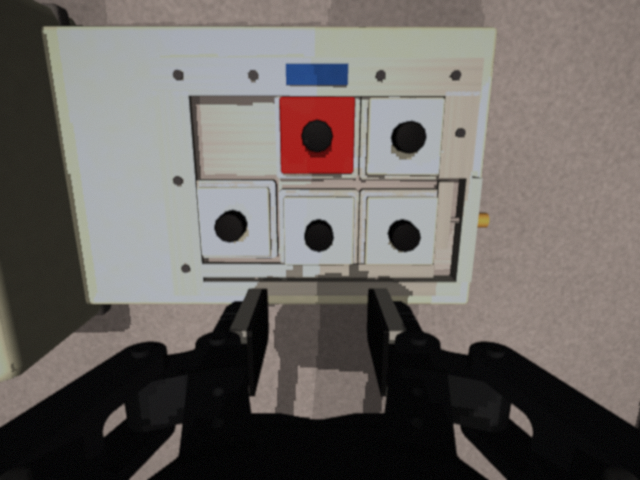

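Red sits over the window at (317,136), under the blue mark at (317,75). The white cells are each in a bay of their own, far left is free, and the robot is clear.

```bash
python3 -c "
from h import *
print(order.job_done(),status.state()['time'])"
```

```text
the job is handed in; nothing more can be done
the job is handed in; nothing more can be done
```

The red cell now stands over the reading window, and the job is handed in after about 34 s of robot time. I made three flat slides, with no lifts.

| Slide | Stop felt | Hold force (reading at the end of a move) |
|---|---|---|
| Near-middle white cell to near right | End stop, then near strip | 16 N, then 22 N |
| Window white cell to near middle | Near strip | 16.5 N |
| Red cell from far left to window | Far rim | 16 N |

- **Forces:** The strip push of 22 N was above the 15 N asked. The highest reading I saw was about 25 N, well under 50 N, but forces are only read at the end of each move.
- **Centring red:** I touched red to the left rim first and measured 64 mm from there, which put the window centre at y = 0.0243 m. The gripper read 0.0240 m while holding red home. The last picture gave 0.0232–0.0234 m for red and 0.0242 m for the blue mark. These agree to about 1 mm, within the 2 mm camera calibration.
- **Final picture:** Every white cell is in its own bay, the far left bay is free, and the robot is clear. The bottle, jar and brush were not approached.
- **Not pushed home:** I left the near-left and far-right cells where they started. The near-left one still stands about 6 mm off the near strip.

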